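# Fold up the tray and hold the ball chute's gate open

## Task

Fold the three lowered walls of the cardboard tray fully upright while the ball chute's gate is still shut. Then pull the gate's spring-loaded handle out along its rail until its pointer lines up with the small fin that marks the opening, so that all three golf balls run into the tray, and keep holding it there: it springs shut if let go, and the job finishes with the handle held at the mark. Leave the other things on the table where they are.

Things in the scene. Friction and masses are not known exactly. Their poses are not given: they have to be found in the camera images.
- stand: fixed stand with tray and ball chute. Origin: on the table under the middle of the tray's floor; x points from the tray towards the chute, y to the left of that, z up. Its 10 mm plywood board spans x -55 to 315, y -55 to 55 mm; the lowered walls overhang it
- tray_floor (a point): middle of the cardboard tray's 110 x 110 mm floor, 13 mm above the table. The back wall (+x, top 63 mm above the table) is already upright and fixed; the near (-x), left (+y) and right (-y) walls are hinged (stand's axes)
- chute_lip (a point): middle of the aluminium chute's lip, 72 mm above the table, at stand x 62, y 0 mm. The chute, 56 mm wide, rises from here to stand x 271 mm; its side walls' tops are 104 mm above the table at the lip, 110 mm at the gate, 155 mm at the upper end
- rail_end (a point): end of the wooden guide rail, top face 83 mm above the table, at stand x 105, y -208 mm. The rail, 70 mm wide, runs from the chute along the stand's -y to here, on posts
- wall_near (a joint): angle of the tray's near (-x) wall, a cardboard panel 50 mm from crease to free edge, 110 mm wide, 4 mm thick. 0 = flat outward, 1.571 = upright (stop); starts at 0.7 to 1.0, stays where it is left; its edge takes about 2.5 N. Push it up and in with a finger from outside on its free edge, following the edge's arc about the crease
- wall_near_hinge (a point): middle of the crease (hinge line, 11.5 mm above the table) of that wall: at stand-frame x -57, y 0 mm
- wall_left (a joint): angle of the tray's left (+y) wall, a cardboard panel 50 mm from crease to free edge, 104 mm wide, 4 mm thick. 0 = flat outward, 1.571 = upright (stop); starts at 0.7 to 1.0, stays where it is left; its edge takes about 2.5 N. Push it up and in with a finger from outside on its free edge, following the edge's arc about the crease
- wall_left_hinge (a point): middle of the crease (hinge line, 11.5 mm above the table) of that wall: at stand-frame x 0, y 57 mm
- wall_right (a joint): angle of the tray's right (-y) wall, a cardboard panel 50 mm from crease to free edge, 104 mm wide, 4 mm thick. 0 = flat outward, 1.571 = upright (stop); starts at 0.7 to 1.0, stays where it is left; its edge takes about 2.5 N. Push it up and in with a finger from outside on its free edge, following the edge's arc about the crease
- wall_right_hinge (a point): middle of the crease (hinge line, 11.5 mm above the table) of that wall: at stand-frame x 0, y -57 mm
- gate (a joint): how far the gate is pulled out of the chute, in m: 0 = shut (balls held back), grows as it slides along the stand's -y; end stop at 0.100. A spring pulls it shut: about 2.5 N when shut, 50 N per m more (5 to 7 N at the mark); it snaps back if let go
- pull (a point): grip point of the gate's upright steel handle, a post 24 mm (x) x 14 mm (y, pulling direction) x 70 mm high, axes like the stand's; pinch it from above across the 14 mm. It lies on the centre line, 20 mm below its top, 135 mm above the table; gate shut: stand x 85, y -85 mm, 50 mm clear of the chute. A flat arm (top 98 mm above the table) runs from its foot to the chute
- pointer (a point): tip of the small pointer, 4 mm thick, that sticks out of the handle's foot along the stand's +x, 93 mm above the table, 24 mm in x from the handle's centre line and at the same y
- mark: the mark: small upright steel fin, 20 mm (x) x 4 mm (y) x 36 mm high, fixed on the guide rail, 54 to 78 mm beyond the shut gate's pointer (differs each time), stand x 121 mm. Origin: middle of its foot, 83 mm above the table; axes like the stand's. The pointer is at the mark when both have the same y in the stand's frame
- ball0_center (a point): centre of a white golf ball, 42.6 mm across, 46 g; the three start in a row in the chute behind the gate and roll into the tray by themselves when the gate is open
- ball1_center (a point): centre of a white golf ball, 42.6 mm across, 46 g; the three start in a row in the chute behind the gate and roll into the tray by themselves when the gate is open
- ball2_center (a point): centre of a white golf ball, 42.6 mm across, 46 g; the three start in a row in the chute behind the gate and roll into the tray by themselves when the gate is open
- tape: bystander, leave alone: empty cardboard tape core, 90 mm across, 48 mm high, origin on the table under its middle
- jar: bystander, leave alone: glass jar, 60 mm across, 85 mm high, origin on the table under its middle
- can: bystander, leave alone: small drinks can, 54 mm across, 90 mm high, origin on the table under its middle
- tin: bystander, leave alone: flat grey tin, 70 x 50 x 30 mm, origin on the table under its middle
- bottle1: bystander, leave alone: brown glass bottle, 62 mm across, 230 mm high, origin on the table under its middle
- bottle2: bystander, leave alone: brown glass bottle, 62 mm across, 230 mm high, origin on the table under its middle
- driver: bystander, leave alone: screwdriver lying on the table, origin under its middle
There are look-alikes about, which are no part of the job. What is shaped like the part that bears ball2_center but black or purple is not meant.

How it is judged:
On the way:
1. the three walls are upright while the gate is still shut and the balls are in the chute (value of joint each of wall_near, wall_left, wall_right above 1.4 rad and value of joint gate below 0.015 m and height (world z) of each of ball0_center, ball1_center, ball2_center above 0.085 m), for 0.2 s.
At the end, for the whole second after the job is handed in: the three walls are upright within 10 degrees (joint above 1.4), all three balls lie inside the tray, and the fingers hold the handle (more than 1 N) at rest with the pointer within 6 mm of the mark along the rail (value of joint each of wall_near, wall_left, wall_right above 1.4 rad and y of pointer in the frame of mark between -0.006 and 0.006 m and contact force between the fingers and gate above 1 N and x of ball0_center in the frame of stand between -0.056 and 0.056 m and y of ball0_center in the frame of stand between -0.056 and 0.056 m and height (world z) of each of ball0_center, ball1_center, ball2_center below 0.08 m and x of ball1_center in the frame of stand between -0.056 and 0.056 m and y of ball1_center in the frame of stand between -0.056 and 0.056 m and x of ball2_center in the frame of stand between -0.056 and 0.056 m and y of ball2_center in the frame of stand between -0.056 and 0.056 m and velocity of joint gate between -0.01 and 0.01 m/s); the arm keeps its last pose, push and grip.
It fails at once if a bystander is pushed away by more than 30 mm (distance of any of tape, jar, can, tin, bottle1, bottle2, driver from where it was at the start of the episode above 0.03 m).
It fails at once if a bystander is knocked over (angle between any of tape, jar, can, tin, bottle1, bottle2's own z axis and vertical above 0.5 rad).
It also fails if it takes over 64 s, if anything falls off the work surface, if the arm or the gripper's body presses on something with over 40 N, if the wrist force passes 120 N, or if a joint passes its speed limit or range.

## Robot

A 6-joint arm with a two-finger parallel gripper is mounted at the origin on the work surface. World frame = base frame: x ahead of the robot, y to its left, z up, the work surface at z = 0. Lengths are in m, angles in rad, forces in N, time in s.
With the tool pointing down it reaches from about 0.35 to 0.775 m from the base axis. Payload 7.3 kg.
Tool frame: the origin (TCP) lies at the very end of the fingers, on their centre line; the grasp point (between the pads) lies 19 mm behind it (pinch_z is the distance from the TCP to the grasp point, in m); z points along the fingers, y is the line along which they close (so a half turn about z gives the same grasp; the last joint's range is limited). The gripper opens to 92 mm and grips with 3 to 60 N. Pads are 19 mm wide; open, the fingers measure 130 mm over their backs; the gripper's body (75 mm by 190 mm) begins 47 mm behind the grasp point.
Start: joints at [-1.465, 0.342, 1.524, -0, 1.275, -0.146], TCP at [0.131, -0.508, 0.227] pointing down, gripper open.
Joint ranges: [-2.53, 2.53], [-0.77, 2.02], [0.04, 2.7], [-1, 4.14], [0.28, 2.66], [-3.11, 3.11]. Speed limits (rad/s): [2.57, 2.57, 3.14, 3.14, 3.14, 3.14].

## Interface

Orientations are given as [roll, pitch, yaw] about the fixed x, y, z axes, in that order (R = Rz(yaw) Ry(pitch) Rx(roll)).
In Python, from cell import * gives the robot as it stands.
- The arm moves only by the tool arm_command, never from a script. Its arguments are lists of equal length, an entry for each row: "fingers": the gripper command: -1 is fully open, 1 is shut, values between are in proportion; "travel": the shift along the tool's x, y, z in m, a list of three; "dr": the turn, a rotation vector about the tool's x, y, z in degrees, a list of three. In form: {"fingers": [fingers, ...], "travel": [[x, y, z], ...], "dr": [[wx, wy, wz], ...]}. A call has 1 to 8 rows; each row is the pose to reach, as a shift and turn from the pose commanded when the call began, along the tool's axes at that moment; what a row does not reach only later rows make up. A row lasts 1/12 s, in which the tool goes at most 41.7 mm and 7.16 degrees, less where a joint would pass 70% of its speed; a pose out of reach is approached as far as the arm can. A call with a gripper value outside its range is refused whole. The fingers move at their own pace and stop on an object; "squeeze" is the grip in N (left out, the last holds). Time passes only in rows, so rows that repeat a pose let the fingers close. It gives the time, the measured TCP pose, the force, the opening and the grip force at its end, in the units of the state.
- observe(): the state, without advancing time (a new reading comes with each control period).
- read_camera(name): name is "scene" or "top" or "wrist"; returns a dict with "color" (420x560x3 uint8, blue, green, red), "z_map" (420x560 float32, m along the optical axis (not along the pixel's ray), 0 where there is no reading), "fx", "fy", "cx", "cy" (pixels), "k1" (the pictures are not rectified: a ray, as slopes to the right and down, at radius r is drawn at 1 + k1 r^2 times it, then the intrinsics apply), "R" (3x3) and "t" (3): a world point X has camera coordinates R X + t. Camera axes: x right, y down, z forward; pixel columns grow to the right and rows downward; lengths in m; the calibration is good to about 2 mm. A picture is of the moment at which its call begins.
- hand_in(): hands the job in; it is judged then, once.
The state is a dict: "time": time; "qpos": joint angles; "qvel": joint speeds; "joint_efforts": joint torques, N m; "tool_pos": TCP position; "tool_rot": TCP orientation; "contact_force": force on the tool from outside, world axes, zero at the start; "torque": the same for the moment, N m; "opening": finger opening in m; "grip_force": force on a finger pad.
Only numpy, scipy, OpenCV 4.12 (cv2) and the standard library are available. Lean on these libraries where they do the work, as an engineer would, in place of code of your own. Each camera call takes 0.05 s, during which the arm holds its last target. There are 200 camera calls.

## Working session

There is one attempt and no reset: what is moved stays moved. The work goes in short steps, Python scripts to look and compute and a tool call to move; the robot and the scene stay as the last step left them, time stands still between calls to the robot, and variables do not carry over. Pictures are saved under pics/ and viewed, at most 10 in all, crops included, and the job is handed in when it is done.

Besides the shell and the picture viewer there is one more tool, called after ">>>" in YAML: its name, and indented under it one key for each argument. arm_command: Moves the arm, as the interface text tells. Its arguments: {"type":"object","properties":{"fingers":{"type":"array","items":{"type":"number"}},"travel":{"type":"array","items":{"type":"array","items":{"type":"number"}}},"dr":{"type":"array","items":{"type":"array","items":{"type":"number"}}},"squeeze":{"type":"number"}},"required":["fingers","travel","dr"]}

```bash
mkdir -p pics; python3 - <<'E'
from cell import *
import cv2
for n in("scene","top"):
    c=read_camera(n); cv2.imwrite(f"pics/{n}0.png",c["color"])
    import numpy as np
    np.save(f"{n}0.npy",c,allow_pickle=True)
    print(n,c["fx"],c["cx"],c["cy"],c["k1"],c["R"].round(3).tolist(),c["t"].round(3).tolist())
print(observe())
E
```

```text
scene 420.6220043379839 280.7027624817936 204.3901673400845 -0.0037583909299776087 [[-0.33, 0.944, -0.01], [0.53, 0.176, -0.83], [-0.781, -0.279, -0.558]] [0.188, -0.22, 1.758]
top 450.72647457052966 276.17779648229356 207.45115093902936 -0.035353696142826845 [[0.035, -0.999, -0.005], [-0.978, -0.033, -0.207], [0.206, 0.012, -0.978]] [-0.004, 0.591, 1.247]
{'time': 0.1, 'qpos': array([-1.46497795e+00,  3.42625263e-01,  1.52490358e+00, -3.71274312e-05,
        1.27541357e+00, -1.46028747e-01]), 'qvel': array([ 0.0004044 , -0.00198827, -0.00049185, -0.00057859, -0.00179195,
        0.00040174]), 'joint_efforts': array([ 1.43660036e-03, -4.32005811e+01, -2.44693959e+01,  7.19862012e-02,
        5.25501603e-02, -5.29328952e-05]), 'tool_pos': array([ 0.13078378, -0.50807639,  0.22613514]), 'tool_rot': array([-3.14025210e+00, -1.61276230e-04,  2.51857846e-01]), 'contact_force': array([0.1645341 , 1.33536838, 0.09417321]), 'torque': array([-0.00243855,  0.00854033, -0.0147425 ]), 'grip_force': 0.0, 'opening': 0.09178605543187922}
```

View pics/top0.png

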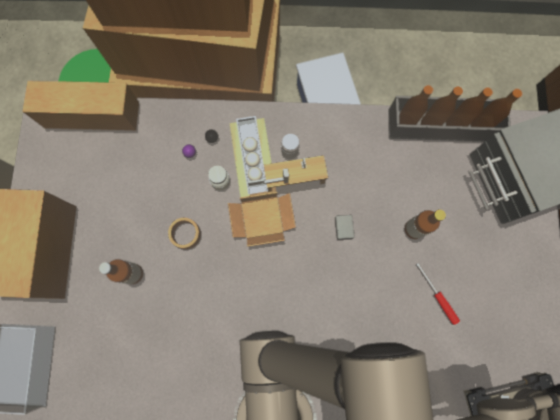

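View pics/scene0.png

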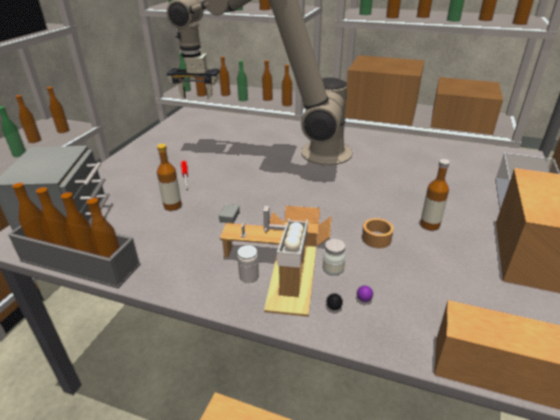

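The top view shows the tray at (262,217), the chute running up to (245,120) with white balls at (249,143), (253,158) and (256,174), the handle near (286,174), and the fin near (304,162). The black (211,136) and purple (189,151) balls are look-alikes lying on the table. The three white balls in the chute are the ones meant. I'll confirm this in an enlarged crop.

```bash
cat > h.py <<'E'
import numpy as np, cv2
def load(n): return np.load(n+".npy",allow_pickle=True).item()
def ray(c,u,v):
    x=np.array([(u-c["cx"])/c["fx"],(v-c["cy"])/c["fy"]]); s=x.copy()
    for _ in range(10): s=x/(1+c["k1"]*(s@s))
    return -c["R"].T@c["t"], c["R"].T@np.array([s[0],s[1],1])
def onz(c,u,v,z):
    o,d=ray(c,u,v); return o+d*(z-o[2])/d[2]
def proj(c,X):
    p=c["R"]@np.asarray(X,float)+c["t"]; s=p[:2]/p[2]; s=s*(1+c["k1"]*(s@s))
    return np.array([c["fx"]*s[0]+c["cx"],c["fy"]*s[1]+c["cy"]])
E
python3 - <<'E'
from h import *
c=load("top0"); im=c["color"]
cr=im[105:255,180:340]; cv2.imwrite("pics/crop1.png",cv2.resize(cr,None,fx=4,fy=4,interpolation=cv2.INTER_CUBIC)[:600])
hsv=cv2.cvtColor(im,cv2.COLOR_BGR2HSV)
print(hsv[190,240],hsv[130,238],hsv[220,262],hsv[215,235])
m=cv2.inRange(hsv,(22,80,120),(35,255,255)); m[:100]=0;m[260:]=0;m[:,:200]=0;m[:,340:]=0
print(m.sum()/255)
p=np.argwhere(m)[:,::-1]
W=np.array([onz(c,u,v,.010)[:2] for u,v in p])
r=cv2.minAreaRect(W.astype(np.float32)); print(r, cv2.boxPoints(r), [proj(c,[*q,.01]) for q in cv2.boxPoints(r)])
E
```

```text
[ 32  66 188] [ 43  17 178] [ 19 109 185] [ 15 117 159]
537.0
((0.6825637817382812, 0.03119446337223053), (0.3094111979007721, 0.228425532579422), 78.2648696899414) [[ 0.539273   -0.09704806]
 [ 0.7629241  -0.14350699]
 [ 0.82585454  0.15943699]
 [ 0.6022035   0.20589592]] [array([313.34508974, 229.13101123]), array([329.6134097 , 158.22048192]), array([233.00000533, 135.99998848]), array([213.65326806, 205.26640603])]
```

View pics/crop1.png

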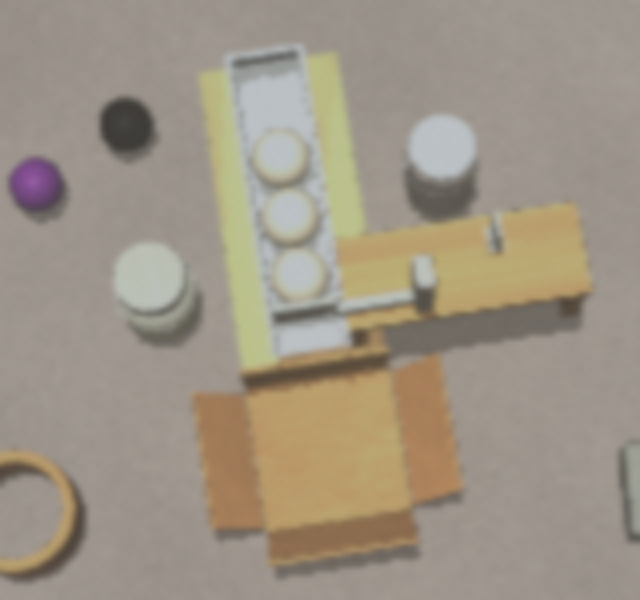

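The crop confirms three white balls in the chute, with the handle at crop (424,280) and the fin at crop (495,232). Black (126,124) and purple (36,184) are the look-alikes. Next I fit the stand pose from corners of known height.

```bash
python3 - <<'E'
from h import *
c=load("top0")
F=[((200,72),(315,55,10)),((337,53),(315,-55,10)),((268,529),(-55,55,13)),((413,512),(-55,-55,13)),
((577,204),(140,-208,83)),((590,291),(70,-208,83)),((226,55),(271,28,155)),((302,46),(271,-28,155))]
A=[];B=[]
for (u,v),s in F:
    w=onz(c,180+(u+.5)/4-.5,105+(v+.5)/4-.5,s[2]/1e3); A.append(np.array(s[:2])/1e3); B.append(w[:2])
A=np.array(A);B=np.array(B)
a=A-A.mean(0);b=B-B.mean(0)
yaw=np.arctan2((a[:,0]*b[:,1]-a[:,1]*b[:,0]).sum(),(a*b).sum())
R=np.array([[np.cos(yaw),-np.sin(yaw)],[np.sin(yaw),np.cos(yaw)]]); t=B.mean(0)-R@A.mean(0)
print("yaw",yaw,np.degrees(yaw),"t",t); print(((B-A@R.T-t)*1e3).round(1))
def st(u,v,z): return (R.T@(onz(c,180+(u+.5)/4-.5,105+(v+.5)/4-.5,z)[:2]-t)*1e3).round(1)
print("handle top",st(424,258,.155),"fin top",st(495,215,.119),"fin foot",st(499,250,.083))
# wall free edges: angle from pixel, hinge known
from scipy.optimize import brentq
def wp(x,y,z): return np.array([*(R@[x,y]+t),z])
def full(u,v): return np.array([180+(u+.5)/4-.5,105+(v+.5)/4-.5])
f=lambda a,kind:{'near':(-.057-.05*np.cos(a),0),'left':(0,.057+.05*np.cos(a)),'right':(0,-.057-.05*np.cos(a))}[kind]
for k,pix in(('near',(343,555)),('left',(203,462)),('right',(452,424))):
    for a in np.arange(.5,1.3,.1):
        q=proj(c,wp(*f(a,k),.0115+.05*np.sin(a))); print(k,round(a,1),((q-[180,105])*4).round(0),pix)
for n,p in(("can",(441,145)),("jar",(150,275))): print(n,onz(c,*full(*p),.088)[:2], st(*p,.088))
np.save("stand.npy",np.array([yaw,*t]))
E
```

```text
yaw 0.19545520730191895 11.198758462254547 t [0.56843069 0.05812898]
[[ 3.4 -0.7]
 [ 1.5 -0.1]
 [ 5.  -0.3]
 [ 0.   0.2]
 [-0.1 -0.1]
 [ 2.9  3.3]
 [-5.1 -2.1]
 [-7.5 -0.3]]
handle top [ 96.1 -86.1] fin top [ 130.  -143.4] fin foot [ 114.6 -145.6]
near 0.5 [348. 580.] (343, 555)
near 0.6 [347. 575.] (343, 555)
near 0.7 [346. 571.] (343, 555)
near 0.8 [345. 565.] (343, 555)
near 0.9 [344. 560.] (343, 555)
near 1.0 [343. 554.] (343, 555)
near 1.1 [342. 547.] (343, 555)
near 1.2 [341. 541.] (343, 555)
left 0.5 [191. 467.] (203, 462)
left 0.6 [194. 465.] (203, 462)
left 0.7 [198. 463.] (203, 462)
left 0.8 [202. 462.] (203, 462)
left 0.9 [206. 460.] (203, 462)
left 1.0 [211. 459.] (203, 462)
left 1.1 [217. 457.] (203, 462)
left 1.2 [223. 456.] (203, 462)
right 0.5 [461. 423.] (452, 424)
right 0.6 [458. 423.] (452, 424)
right 0.7 [454. 422.] (452, 424)
right 0.8 [450. 422.] (452, 424)
right 0.9 [445. 422.] (452, 424)
right 1.0 [439. 422.] (452, 424)
right 1.1 [433. 422.] (452, 424)
right 1.2 [427. 423.] (452, 424)
can [ 0.78652576 -0.01792569] [ 199.2 -117. ]
jar [0.68039998 0.18977716] [135.4 107.4]
```

```bash
cat >> h.py <<'E'
from scipy.spatial.transform import Rotation as Ro
def S():
    y,a,b=np.load("stand.npy"); return Ro.from_euler('z',y).as_matrix(),np.array([a,b,0]),y
def to_tool(o,tgt_stand_mm):
    """tool-frame travel (m) and turn (deg) from current pose to stand target, tool x=stand x, y=-stand y, down"""
    R,t,y=S(); T=Ro.from_euler('xyz',o["tool_rot"])
    w=R@(np.array(tgt_stand_mm)/1e3)+t
    G=Ro.from_euler('xyz',[np.pi,0,y])
    return (T.inv().apply(w-o["tool_pos"])).round(4).tolist(), np.degrees((T.inv()*G).as_rotvec()).round(2).tolist()
def instand(o):
    R,t,y=S(); return (R.T@(o["tool_pos"]-t)*1e3).round(1)
E
python3 - <<'E'
from h import *; from cell import *
o=observe(); print(instand(o)); R,t,y=S()
v=R.T@(np.array([.30,-.33,.24])-t)*1e3; print(v,to_tool(o,v)); print(to_tool(o,[-110,-20,250]))
E
```

```text
[-539.3 -470.4  226.1]
[-338.69933281 -328.60600131  240.        ] ([0.2083, -0.1303, -0.0137], [-0.08, -0.01, 3.23])
([0.454, -0.4255, -0.0232], [-0.08, -0.01, 3.23])
```

>>> arm_command:
  fingers: [1,1,1,1,1,1,1,1]
  travel:
    - [0.035,-0.02,-0.01]
    - [0.07,-0.043,-0.02]
    - [0.105,-0.065,-0.023]
    - [0.14,-0.088,-0.023]
    - [0.175,-0.11,-0.023]
    - [0.21,-0.132,-0.023]
    - [0.236,-0.164,-0.023]
    - [0.262,-0.196,-0.023]
  dr:
    - [0,0,1]
    - [0,0,2]
    - [0,0,3.23]
    - [0,0,3.23]
    - [0,0,3.23]
    - [0,0,3.23]
    - [0,0,3.23]
    - [0,0,3.23]
  squeeze: 20

```text
time: 0.77
tool_pos: [0.3364, -0.2515, 0.2494]
tool_rot: [-3.141, 0.0, 0.195]
contact_force: [1.2, 0.4, 0.4]
opening: 0.0428
grip_force: 0.0
```

```bash
python3 - <<'E'
from h import *; from cell import *
o=observe(); print(instand(o),o["tool_rot"],o["time"],o["opening"]); print(to_tool(o,[-110,-20,250]))
E
```

```text
[-287.7 -258.7  249.4] [-3.14109653e+00  1.81457308e-04  1.95471947e-01] 0.7667 0.042802845363204715
([0.1777, -0.2387, -0.0005], [-0.03, 0.01, 0.0])
```

>>> arm_command:
  fingers: [1,1,1,1,1,1,1,1]
  travel:
    - [0.024,-0.032,0]
    - [0.048,-0.064,0]
    - [0.072,-0.096,0]
    - [0.096,-0.128,0]
    - [0.12,-0.16,0]
    - [0.144,-0.192,0]
    - [0.168,-0.224,0]
    - [0.178,-0.239,0]
  dr:
    - [0,0,0]
    - [0,0,0]
    - [0,0,0]
    - [0,0,0]
    - [0,0,0]
    - [0,0,0]
    - [0,0,0]
    - [0,0,0]

```text
time: 1.43
tool_pos: [0.465, 0.0194, 0.2494]
tool_rot: [-3.14, -0.0, 0.198]
contact_force: [-0.2, 0.5, -0.0]
opening: 0.0003
grip_force: 0.0
```

```bash
python3 - <<'E'
from h import *; from cell import *
o=observe(); print(instand(o),o["tool_rot"],o["time"],o["opening"])
c=read_camera("wrist"); np.save("wrist1.npy",c); cv2.imwrite("pics/wrist1.png",c["color"])
R,t,y=S()
print(c["fx"],c["k1"],"cam in stand",R.T@(-c["R"].T@c["t"]-t))
for q in [(-55,55,13),(-55,-55,13),(57,0,63),(121,-145,119),(85,-85,155),(105,-208,83)]: print(q,proj(c,R@(np.array(q)/1e3)+t).round(0))
E
```

```text
[-109.   -17.9  249.4] [-3.14046636e+00 -4.71479929e-04  1.98081045e-01] 1.4333 0.00026618631371680423
372.85658535698457 -0.06421357953770915 cam in stand [-0.03887733 -0.01756254  0.40799697]
(-55, 55, 13) [208. 125.]
(-55, -55, 13) [314. 125.]
(57, 0, 63) [257.  -7.]
(121, -145, 119) [ 463. -124.]
(85, -85, 155) [391. -99.]
(105, -208, 83) [517. -71.]
```

View pics/wrist1.png

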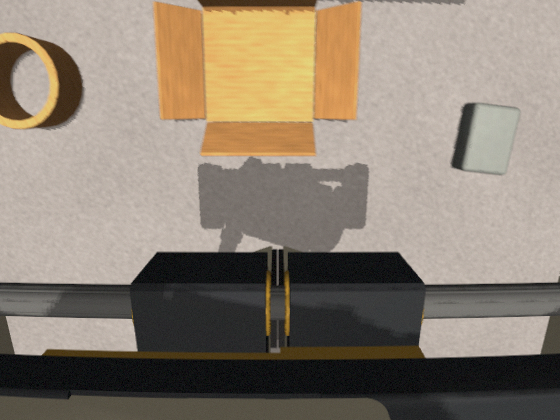

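```bash
python3 - <<'E'
from h import *; from cell import *
c=load("wrist1"); o=observe(); T=Ro.from_euler('xyz',o["tool_rot"]); R,t,y=S()
def pt(u,v):
    z=c["z_map"][v,u]; O,d=ray(c,u,v); return O+d*z,z
for u,v in [(160,258),(145,300),(265,258),(265,300),(140,345),(272,250),(277,255),(277,262),(271,262),(284,262),(277,300),(269,300),(287,300),(418,300),(60,300),(271,340),(277,340)]:
    p,z=pt(u,v); print((u,v),round(float(z),3),(T.inv().apply(p-o["tool_pos"])*1e3).round(0))
for p in [(204,122),(314,122),(204,15),(316,15)]: print(p,(R.T@(onz(c,*p,.012)-t)*1e3).round(1))
for p in [(202,155),(315,155)]: print("near edge",(R.T@(onz(c,*p,.050)-t)*1e3).round(1))
for p in [(156,5),(160,118),(361,5),(356,118)]: print("side edge",(R.T@(onz(c,*p,.048)-t)*1e3).round(1))
E
```

```text
(160, 258) 0.089 [ 35. -28. -76.]
(145, 300) 0.075 [ 32. -26. -91.]
(265, 258) 0.089 [ 35.  -2. -75.]
(265, 300) 0.076 [ 32.  -2. -90.]
(140, 345) 0.08 [ 21. -29. -90.]
(272, 250) 0.167 [ 8. -2. -2.]
(277, 255) 0.168 [ 6.  0. -2.]
(277, 262) 0.167 [ 3.  0. -3.]
(271, 262) 0.15 [ 10.  -2. -19.]
(284, 262) 0.151 [ 10.   3. -19.]
(277, 300) 0.084 [ 28.   1. -83.]
(269, 300) 0.08 [ 30.  -1. -86.]
(287, 300) 0.08 [ 30.   3. -86.]
(418, 300) 0.076 [ 32.  30. -90.]
(60, 300) 0.083 [ 28. -49. -84.]
(271, 340) 0.128 [ -7.  -2. -47.]
(277, 340) 0.466 [-211.    0.  248.]
(204, 122) [-52.2  59.2  12. ]
(314, 122) [-52.1 -55.2  12. ]
(204, 15) [51.3 55.1 12. ]
(316, 15) [ 51.2 -54.8  12. ]
near edge [-82.   55.1  50. ]
near edge [-81.8 -53.4  50. ]
side edge [52.2 91.3 48. ]
side edge [-47.  94.  48.]
side edge [ 51.9 -91.2  48. ]
side edge [-46.9 -91.4  48. ]
```

```bash
python3 - <<'E'
from h import *; from cell import *
R,t,y=S(); t=t+R@np.array([.0025,.0007,0]); np.save("stand.npy",[y,t[0],t[1]])
o=observe(); print(instand(o)); print(to_tool(o,[-125,0,38]),to_tool(o,[-70,0,38]))
E
```

```text
[-111.   -17.6  249.3]
([-0.014, -0.0172, 0.2113], [-0.12, -0.03, 0.22]) ([0.041, -0.017, 0.2114], [-0.12, -0.03, 0.22])
```

>>> arm_command:
  fingers: [1,1,1,1,1,1,1,1]
  travel:
    - [-0.014,-0.017,0.038]
    - [-0.014,-0.017,0.076]
    - [-0.014,-0.017,0.115]
    - [-0.014,-0.017,0.155]
    - [-0.014,-0.017,0.19]
    - [-0.014,-0.017,0.211]
    - [-0.004,-0.017,0.211]
    - [0.006,-0.017,0.211]
  dr:
    - [0,0,0]
    - [0,0,0]
    - [0,0,0]
    - [0,0,0]
    - [0,0,0]
    - [0,0,0]
    - [0,0,0]
    - [0,0,0]

```text
time: 2.15
tool_pos: [0.4648, 0.0332, 0.0368]
tool_rot: [-3.14, 0.005, 0.195]
contact_force: [-0.2, 0.0, 0.8]
opening: 0.0004
grip_force: 0.0
```

```bash
python3 - <<'E'
from h import *; from cell import *
o=observe(); print(instand(o)); print(to_tool(o,[-70,0,38]),o["contact_force"])
E
```

```text
[-109.    -5.1   36.8]
([0.039, -0.0051, -0.0014], [-0.07, 0.29, -0.03]) [-0.22076807  0.00091678  0.84519655]
```

>>> arm_command:
  fingers: [1,1,1,1,1,1]
  travel:
    - [0.008,0,0]
    - [0.016,0,0]
    - [0.024,0,0]
    - [0.031,0,0]
    - [0.037,0,0]
    - [0.037,0,0]
  dr:
    - [0,0,0]
    - [0,0,0]
    - [0,0,0]
    - [0,0,0]
    - [0,0,0]
    - [0,0,0]

```text
time: 2.65
tool_pos: [0.5042, 0.0408, 0.0389]
tool_rot: [3.141, -0.002, 0.196]
contact_force: [-0.3, -0.0, 0.7]
opening: 0.0002
grip_force: 0.0
```

```bash
python3 - <<'E'
from h import *; from cell import *
o=observe(); R,t,y=S(); print(instand(o),R.T@o["contact_force"])
c=read_camera("wrist"); np.save("wrist2.npy",c); cv2.imwrite("pics/wrist2.png",c["color"])
for z in (12,61): print(z,[proj(c,R@(np.array([x,0,z])/1e3)+t).round(0).tolist() for x in(-55,-59,-65)])
# near wall outline from depth: points in stand frame in y in [-45,-25]
v,u=np.mgrid[0:420:2,0:560:2]; P=[]
for vv,uu in zip(v.ravel(),u.ravel()):
    z=c["z_map"][vv,uu]
    if z>0:
        O,d=ray(c,uu,vv); p=R.T@(O+d*z-t)*1e3
        if -110<p[0]<-40 and 25<abs(p[1])<52 and p[2]>16: P.append(p)
P=np.array(P); print(len(P)); 
if len(P): print(P[np.argsort(-P[:,2])][:12].round(0).tolist())
E
```

```text
[-68.8  -5.2  38.9] [-0.32760226  0.01543723  0.6889392 ]
12 [[268.0, 221.0], [268.0, 228.0], [268.0, 239.0]]
61 [[265.0, 257.0], [265.0, 266.0], [265.0, 280.0]]
6410
[[-44.0, 36.0, 154.0], [-44.0, 34.0, 153.0], [-44.0, 33.0, 153.0], [-44.0, 37.0, 153.0], [-45.0, 37.0, 153.0], [-44.0, 27.0, 153.0], [-44.0, 34.0, 153.0], [-44.0, 38.0, 153.0], [-45.0, 35.0, 153.0], [-44.0, 36.0, 153.0], [-45.0, 38.0, 153.0], [-45.0, 34.0, 153.0]]
```

View pics/wrist2.png

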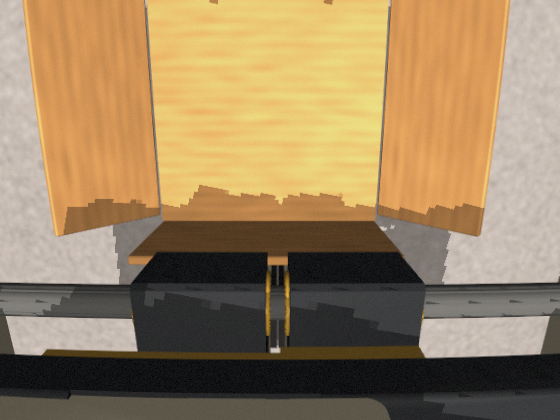

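The picture shows the near wall practically upright: its crease is at row 221 and its top edge at rows 257–264. The side walls are still lowered, with free edges at columns 30–60 and 480–505. I'll press a little more to reach the stop.

>>> arm_command:
  fingers: [1,1,1,1]
  travel:
    - [0.002,0,0]
    - [0.003,0,0]
    - [0.004,0,0]
    - [0.004,0,0]
  dr:
    - [0,0,0]
    - [0,0,0]
    - [0,0,0]
    - [0,0,0]

```text
time: 3.03
tool_pos: [0.5046, 0.0411, 0.0386]
tool_rot: [-3.141, 0.005, 0.196]
contact_force: [-7.6, -2.9, 7.6]
opening: 0.0006
grip_force: 4.2
```

```bash
python3 - <<'E'
from h import *; from cell import *
o=observe(); R,t,y=S(); print(instand(o),R.T@o["contact_force"])
E
```

```text
[-68.4  -5.   38.6] [-7.97941605 -1.39078663  7.60531805]
```

>>> arm_command:
  fingers: [1,1,1,1,1,1,1,1]
  travel:
    - [-0.02,0,0]
    - [-0.02,0,-0.035]
    - [-0.01,-0.035,-0.052]
    - [0.01,-0.07,-0.052]
    - [0.03,-0.1,-0.052]
    - [0.056,-0.133,-0.052]
    - [0.056,-0.133,-0.03]
    - [0.056,-0.133,0]
  dr:
    - [0,0,0]
    - [0,0,0]
    - [0,0,0]
    - [0,0,0]
    - [0,0,0]
    - [0,0,0]
    - [0,0,0]
    - [0,0,0]

```text
time: 3.7
tool_pos: [0.5391, 0.1857, 0.0406]
tool_rot: [-3.141, -0.009, 0.199]
contact_force: [-0.2, -0.4, -0.1]
opening: 0.0006
grip_force: 0.0
```

```bash
python3 - <<'E'
from h import *; from cell import *
o=observe(); R,t,y=S(); print(instand(o),R.T@o["contact_force"],o["tool_rot"])
E
```

```text
[ -6.5 130.1  40.6] [-0.2420709  -0.40260994 -0.13284654] [-3.1414672  -0.00884149  0.19875895]
```

>>> arm_command:
  fingers: [1,1,1,1,1,1,1]
  travel:
    - [0,0.008,0]
    - [0,0.016,0]
    - [0,0.024,0]
    - [0,0.032,0]
    - [0,0.04,0]
    - [0,0.048,0]
    - [0,0.048,0]
  dr:
    - [0,0,0]
    - [0,0,0]
    - [0,0,0]
    - [0,0,0]
    - [0,0,0]
    - [0,0,0]
    - [0,0,0]

```text
time: 4.28
tool_pos: [0.5454, 0.1412, 0.0497]
tool_rot: [-3.132, -0.008, 0.193]
contact_force: [-30.2, 26.6, 73.2]
opening: 0.0003
grip_force: 37.3
```

```bash
python3 - <<'E'
from h import *; from cell import *
o=observe(); R,t,y=S(); print(instand(o),R.T@o["contact_force"])
c=read_camera("wrist"); np.save("wrist3.npy",c); cv2.imwrite("pics/wrist3.png",c["color"])
print([proj(c,R@(np.array([x,y_,z])/1e3)+t).round(0).tolist() for x,y_,z in((-40,57,12),(-40,57,61),(40,57,61))])
E
```

```text
[-8.9 85.3 49.7] [-24.44931278  31.99981208  73.18512328]
[[327.0, 290.0], [340.0, 339.0], [349.0, 164.0]]
```

View pics/wrist3.png

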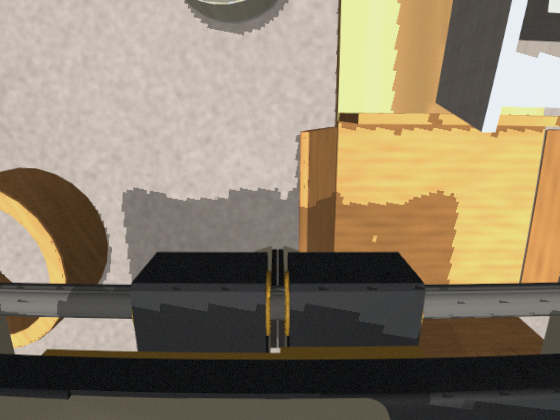

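```bash
python3 - <<'E'
from h import *; from cell import *
o=observe(); R,t,y=S(); print(instand(o),R.T@o["contact_force"],R.T@o["torque"],o["tool_rot"],o["time"])
c=load("wrist3")
for u,v in [(302,150),(302,200),(302,245),(304,140),(312,200),(325,200),(336,200),(334,140),(290,200),(280,250),(277,255),(270,252),(380,230),(545,200)]:
    z=c["z_map"][v,u]; O,d=ray(c,u,v); print((u,v),(R.T@(O+d*z-t)*1e3).round(1))
E
```

```text
[-8.9 85.1 49.7] [-23.80470944  31.58295748  71.14913557] [ 4.72767668  4.17009463 -0.16839906] [-3.13314446 -0.00818825  0.19297741] 4.3333
(302, 150) [45.1 75.5 58.3]
(302, 200) [24.6 75.2 58.6]
(302, 245) [ 4.8 74.9 58.6]
(304, 140) [49.1 74.8 59.4]
(312, 200) [23.4 70.7 53.9]
(325, 200) [18.5 62.6 32.8]
(336, 200) [14.  54.3 13.9]
(334, 140) [46.1 57.1 17.9]
(290, 200) [10.7 78.7 -0.2]
(280, 250) [-0.2 84.3 51.6]
(277, 255) [-0.4 85.6 57. ]
(270, 252) [ 1.1 88.7 57.3]
(380, 230) [-2.8 29.6 14.4]
(545, 200) [ 14.7 -60.2  16.4]
```

The wall edge sticks to the finger and drags it up its arc: the edge is at z 58 and the wall at about 1.2 rad. I'll raise along the arc while pushing.

>>> arm_command:
  fingers: [1,1,1,1,1,1]
  travel:
    - [0,-0.001,-0.007]
    - [0,-0.001,-0.012]
    - [0,0.003,-0.013]
    - [0,0.007,-0.014]
    - [0,0.011,-0.015]
    - [0,0.011,-0.015]
  dr:
    - [0,0,0]
    - [0,0,0]
    - [0,0,0]
    - [0,0,0]
    - [0,0,0]
    - [0,0,0]

```text
time: 4.83
tool_pos: [0.5494, 0.1238, 0.0578]
tool_rot: [3.141, -0.006, 0.194]
contact_force: [-5.8, 2.5, 23.2]
opening: 0.0002
grip_force: 9.3
```

```bash
python3 - <<'E'
from h import *; from cell import *
o=observe(); R,t,y=S(); print(instand(o),R.T@o["contact_force"],o["time"])
E
```

```text
[-8.4 67.4 57.8] [-5.20649085  3.61091256 23.1838415 ] 4.8333
```

>>> arm_command:
  fingers: [1,1,1,1,1,1,1,1]
  travel:
    - [0,-0.008,-0.004]
    - [0,-0.02,-0.002]
    - [0,-0.022,0.006]
    - [0,-0.022,0.01]
    - [0,-0.012,0.01]
    - [0,-0.004,0.01]
    - [0,0.0,0.01]
    - [0,0.0,0.01]
  dr:
    - [0,0,0]
    - [0,0,0]
    - [0,0,0]
    - [0,0,0]
    - [0,0,0]
    - [0,0,0]
    - [0,0,0]
    - [0,0,0]

```text
time: 5.5
tool_pos: [0.5452, 0.1301, 0.0425]
tool_rot: [-3.131, 0.003, 0.192]
contact_force: [-4.5, 32.3, -4.4]
opening: 0.0002
grip_force: 15.9
```

```bash
python3 - <<'E'
from h import *; from cell import *
o=observe(); R,t,y=S(); print(instand(o),R.T@o["contact_force"],o["time"])
c=read_camera("wrist"); np.save("wrist4.npy",c)
P=[]
for vv in range(60,250,3):
  for uu in range(200,400,2):
    z=c["z_map"][vv,uu]
    if z>0:
        O,d=ray(c,uu,vv); p=R.T@(O+d*z-t)*1e3
        if 5<p[0]<48 and 45<p[1]<100 and p[2]>50: P.append(p)
P=np.array(P); print(len(P)); print(np.median(P,0),P[:,1].min(),P[:,1].max(),P[:,2].max())
E
```

```text
[-11.4  74.4  42.5] [ 1.85426889 32.55783606 -4.44412274] 5.5
246
[28.06997712 56.54714846 61.71244733] 53.73136478798989 58.08791997444546 63.649293049626024
```

>>> arm_command:
  fingers: [1,1,1,1,1,1,1,1]
  travel:
    - [0,-0.02,0]
    - [0,-0.02,-0.035]
    - [0,0.01,-0.055]
    - [0,0.05,-0.055]
    - [0,0.09,-0.055]
    - [0,0.13,-0.055]
    - [0,0.17,-0.055]
    - [0,0.204,-0.055]
  dr:
    - [0,0,0]
    - [0,0,0]
    - [0,0,0]
    - [0,0,0]
    - [0,0,0]
    - [0,0,0]
    - [0,0,0]
    - [0,0,0]

```text
time: 6.22
tool_pos: [0.5869, -0.0793, 0.0986]
tool_rot: [3.141, 0.0, 0.194]
contact_force: [0.5, 0.1, 0.5]
opening: 0.0006
grip_force: 0.0
```

```bash
python3 - <<'E'
from h import *; from cell import *
o=observe(); R,t,y=S(); print(instand(o),R.T@o["contact_force"],o["time"]); print(to_tool(o,[-10,-135,38]))
c=read_camera("wrist"); np.save("wrist5.npy",c); cv2.imwrite("pics/wrist5.png",c["color"])
E
```

```text
[ -11.  -139.1   98.6] [0.47487312 0.0296775  0.48978456] 6.2167
([0.001, -0.0042, 0.0606], [0.05, 0.0, -0.09])
```

View pics/wrist5.png

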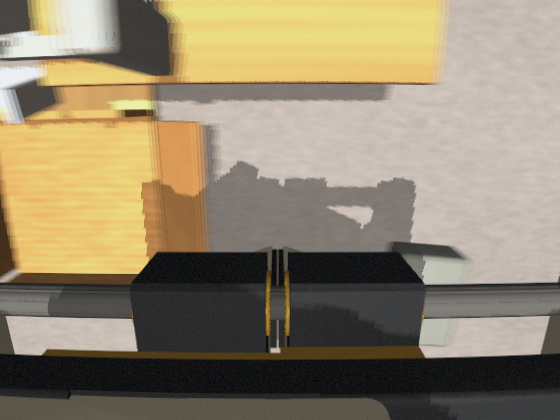

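>>> arm_command:
  fingers: [1,1,1,1,1,1,1,1]
  travel:
    - [0,0,0.035]
    - [0,0,0.06]
    - [0,-0.02,0.06]
    - [0,-0.031,0.06]
    - [0,-0.039,0.055]
    - [0,-0.046,0.051]
    - [0,-0.053,0.048]
    - [0,-0.059,0.047]
  dr:
    - [0,0,0]
    - [0,0,0]
    - [0,0,0]
    - [0,0,0]
    - [0,0,0]
    - [0,0,0]
    - [0,0,0]
    - [0,0,0]

```text
time: 6.93
tool_pos: [0.5761, -0.0175, 0.053]
tool_rot: [3.14, -0.002, 0.195]
contact_force: [-0.8, -3.7, 5.8]
opening: 0.0005
grip_force: 3.3
```

```bash
python3 - <<'E'
from h import *; from cell import *
o=observe(); R,t,y=S(); print(instand(o),R.T@o["contact_force"],o["time"]); 
E
```

```text
[ -9.7 -76.4  53. ] [-1.53371668 -3.5061294   5.78136876] 6.9333
```

>>> arm_command:
  fingers: [1,1,1,1,1,1,1,1]
  travel:
    - [0,0.01,0]
    - [0,0.02,0.005]
    - [0,0.02,0.012]
    - [0,0.01,0.012]
    - [0,0.004,0.012]
    - [0,0.0,0.012]
    - [0,-0.003,0.012]
    - [0,-0.003,0.012]
  dr:
    - [0,0,0]
    - [0,0,0]
    - [0,0,0]
    - [0,0,0]
    - [0,0,0]
    - [0,0,0]
    - [0,0,0]
    - [0,0,0]

```text
time: 7.6
tool_pos: [0.5748, -0.0178, 0.0389]
tool_rot: [3.135, 0.002, 0.198]
contact_force: [0.8, -20.7, -7.6]
opening: 0.0002
grip_force: 9.6
```

```bash
cat > q.py <<'E'
from h import *; from cell import *
o=observe(); R,t,y=S(); print(instand(o),R.T@o["contact_force"],o["time"])
c=read_camera("wrist")
P=[]
for vv in range(40,250,3):
  for uu in range(100,400,2):
    z=c["z_map"][vv,uu]
    if z>0:
        O,d=ray(c,uu,vv); p=R.T@(O+d*z-t)*1e3
        if 5<p[0]<48 and -100<p[1]<-45 and p[2]>50: P.append(p)
P=np.array(P); print(len(P)); print(np.median(P,0),P[:,1].min(),P[:,1].max(),P[:,2].max())
E
python3 q.py
```

```text
[-11.  -76.4  38.9] [ -3.2428232  -20.48753572  -7.58322997] 7.6
257
[ 28.71339383 -57.75864452  61.67785973] -59.135373488232865 -54.93184844960415 63.8631615278
```

>>> arm_command:
  fingers: [1,1,-1,-1,-1,-1,-1,-1]
  travel:
    - [0,0.02,0]
    - [0,0.02,-0.035]
    - [0,0.025,-0.075]
    - [0,0.025,-0.115]
    - [0,0.025,-0.155]
    - [0.02,0.025,-0.185]
    - [0.03,0.025,-0.19]
    - [0.03,0.025,-0.19]
  dr:
    - [0,0,0]
    - [0,0,0]
    - [0,0,0]
    - [0,0,0]
    - [0,0,0]
    - [0,0,0]
    - [0,0,0]
    - [0,0,0]

```text
time: 8.32
tool_pos: [0.6116, -0.032, 0.2328]
tool_rot: [3.14, -0.007, 0.197]
contact_force: [-0.4, 0.7, -0.4]
opening: 0.0359
grip_force: 0.0
```

```bash
python3 - <<'E'
from h import *; from cell import *
o=observe(); R,t,y=S(); print(instand(o),o["opening"],o["tool_rot"],o["time"]); 
c=read_camera("wrist"); np.save("wrist6.npy",c); im=c["color"].copy(); cv2.imwrite("pics/wrist6.png",im)
for q in [(85,-85,155),(121,-145,119),(121,-145,83),(109,-85,93),(70,-208,83),(140,-208,83),(57,55,63)]: print(q,proj(c,R@(np.array(q)/1e3)+t).round(0))
E
```

```text
[ 22.3 -97.5 232.8] 0.035902651038589875 [ 3.13954887 -0.00658922  0.19681379] 8.3167
(85, -85, 155) [258. 122.]
(121, -145, 119) [346.  68.]
(121, -145, 83) [338.  73.]
(109, -85, 93) [261.  88.]
(70, -208, 83) [411. 139.]
(140, -208, 83) [418.  49.]
(57, 55, 63) [106. 152.]
```

View pics/wrist6.png

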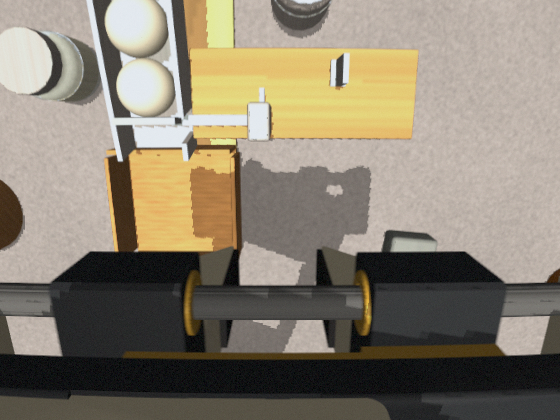

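```bash
python3 - <<'E'
from h import *
c=load("wrist6"); R,t,y=S(); g=c["color"].astype(int)
for v in (60,66,72): print(v,[(u,g[v,u].tolist()) for u in range(328,353)])
for v in (92,96): print(v,[(u,g[v,u].tolist()) for u in range(256,270)])
def st(u,v,z): return (R.T@(onz(c,u,v,z)-t)*1e3).round(1)
for u in(343,346,349): print(u,st(u,66,.119))
for u in(330,333): print(u,st(u,72,.083))
for u in(258,260,262,264): print(u,st(u,93,.093))
print(st(248,122,.155),st(269,122,.155),st(258,102,.155),st(258,139,.155))
E
```

```text
60 [(328, [112, 194, 228]), (329, [113, 196, 229]), (330, [105, 169, 203]), (331, [190, 193, 194]), (332, [228, 227, 225]), (333, [230, 228, 226]), (334, [229, 228, 226]), (335, [229, 229, 227]), (336, [148, 149, 149]), (337, [59, 60, 65]), (338, [58, 61, 63]), (339, [58, 60, 64]), (340, [57, 59, 63]), (341, [56, 60, 64]), (342, [68, 71, 74]), (343, [143, 141, 135]), (344, [238, 234, 228]), (345, [238, 235, 229]), (346, [238, 234, 228]), (347, [236, 232, 226]), (348, [231, 231, 228]), (349, [177, 215, 227]), (350, [115, 197, 230]), (351, [114, 194, 229]), (352, [113, 195, 229])]
66 [(328, [112, 196, 229]), (329, [115, 197, 229]), (330, [83, 117, 141]), (331, [225, 221, 214]), (332, [239, 233, 226]), (333, [238, 233, 227]), (334, [238, 233, 227]), (335, [225, 221, 214]), (336, [103, 103, 102]), (337, [57, 60, 64]), (338, [55, 60, 64]), (339, [58, 62, 65]), (340, [62, 64, 68]), (341, [61, 62, 67]), (342, [76, 78, 78]), (343, [182, 180, 172]), (344, [239, 234, 228]), (345, [238, 232, 227]), (346, [239, 233, 227]), (347, [239, 234, 228]), (348, [232, 230, 227]), (349, [155, 211, 231]), (
[... 944 characters left out ...]
), (268, [125, 214, 228]), (269, [127, 214, 229])]
96 [(256, [123, 212, 229]), (257, [126, 213, 229]), (258, [142, 216, 229]), (259, [209, 221, 223]), (260, [239, 233, 227]), (261, [239, 234, 228]), (262, [238, 232, 227]), (263, [233, 228, 222]), (264, [178, 179, 182]), (265, [89, 152, 194]), (266, [121, 205, 227]), (267, [126, 213, 230]), (268, [123, 211, 228]), (269, [126, 212, 229])]
343 [ 122.3 -142.9  119. ]
346 [ 122.3 -145.   119. ]
349 [ 122.4 -147.1  119. ]
330 [ 121.8 -138.9   83. ]
333 [ 121.8 -141.2   83. ]
258 [105.1 -82.5  93. ]
260 [105.1 -84.   93. ]
262 [105.1 -85.6  93. ]
264 [105.1 -87.1  93. ]
[ 84.9 -79.1 155. ] [ 84.9 -92.1 155. ] [ 97.  -85.4 155. ] [ 74.5 -85.2 155. ]
```

```bash
python3 - <<'E'
from h import *
c=load("wrist6"); R,t,y=S()
for v in(58,66,74,80):
  for u in(328,332,334,338,341,345,347,351):
    z=c["z_map"][v,u]; O,d=ray(c,u,v); print((u,v),(R.T@(O+d*z-t)*1e3).round(1))
from cell import observe
o=observe(); print(instand(o),to_tool(o,[85,-85,116]),to_tool(o,[85,-85,200]))
E
```

```text
(328, 58) [ 132.1 -136.8   84.2]
(332, 58) [ 132.  -139.7   85.5]
(334, 58) [ 132.  -141.4   85.2]
(338, 58) [ 130.7 -142.9   95.1]
(341, 58) [ 129.  -143.   108.5]
(345, 58) [ 127.5 -143.9  120.1]
(347, 58) [ 127.4 -145.2  120.6]
(351, 58) [ 132.4 -154.9   83.4]
(328, 66) [ 126.3 -137.1   83. ]
(332, 66) [ 126.  -139.9   85.8]
(334, 66) [ 125.8 -141.2   87.4]
(338, 66) [ 124.8 -142.9   96.7]
(341, 66) [ 123.2 -142.8  110.7]
(345, 66) [ 122.1 -143.9  121.1]
(347, 66) [ 122.3 -145.6  119.4]
(351, 66) [ 126.4 -155.2   83.2]
(328, 74) [ 120.3 -137.4   82.5]
(332, 74) [ 120.1 -140.2   85.2]
(334, 74) [ 120.1 -141.8   85.1]
(338, 74) [ 118.9 -142.8   98.6]
(341, 74) [ 117.6 -142.8  112.1]
(345, 74) [ 117.  -144.4  119.3]
(347, 74) [ 117.1 -146.   118.1]
(351, 74) [ 120.3 -155.3   84. ]
(328, 80) [ 115.7 -137.4   83.2]
(332, 80) [ 115.5 -140.2   86.1]
(334, 80) [ 115.5 -141.7   86.6]
(338, 80) [ 114.5 -142.9   98.7]
(341, 80) [ 113.3 -142.6  114.1]
(345, 80) [ 112.9 -144.4  120.4]
(347, 80) [ 113.  -146.   119.4]
(351, 80) [ 115.8 -155.5   84.3]
[ 20.4 -97.2 230.2] ([0.0645, -0.0122, 0.1143], [0.02, -0.08, 0.08]) ([0.0646, -0.0121, 0.0303], [0.02, -0.08, 0.08])
```

>>> arm_command:
  fingers: [-0.1,-0.1,-0.1,-0.1,-0.1,-0.1,-0.1,-0.1]
  travel:
    - [0.03,-0.006,0]
    - [0.06,-0.012,0.0]
    - [0.065,-0.012,0.02]
    - [0.065,-0.012,0.045]
    - [0.065,-0.012,0.07]
    - [0.065,-0.012,0.095]
    - [0.065,-0.012,0.114]
    - [0.065,-0.012,0.114]
  dr:
    - [0,0,0]
    - [0,0,0]
    - [0,0,0]
    - [0,0,0]
    - [0,0,0]
    - [0,0,0]
    - [0,0,0]
    - [0,0,0]

```text
time: 9.03
tool_pos: [0.6661, -0.0078, 0.1088]
tool_rot: [-3.138, 0.012, 0.196]
contact_force: [-1.0, 0.2, -0.6]
opening: 0.0506
grip_force: 0.0
```

```bash
python3 - <<'E'
from h import *; from cell import *
o=observe(); R,t,y=S(); print(instand(o),o["opening"],R.T@o["contact_force"],o["time"]); 
E
```

```text
[ 80.5 -84.4 108.8] 0.05056543635632191 [-0.94288698  0.35482506 -0.57405832] 9.0333
```

>>> arm_command:
  fingers: [1,1,1,1,1,1]
  travel:
    - [0.002,0,0]
    - [0.002,0,0]
    - [0.002,0,0]
    - [0.002,0,0]
    - [0.002,0,0]
    - [0.002,0,0]
  dr:
    - [0,0,0]
    - [0,0,0]
    - [0,0,0]
    - [0,0,0]
    - [0,0,0]
    - [0,0,0]
  squeeze: 40

```text
time: 9.53
tool_pos: [0.6728, -0.0084, 0.1165]
tool_rot: [3.141, -0.001, 0.195]
contact_force: [0.3, 0.9, 0.5]
opening: 0.0151
grip_force: 0.0
```

```bash
python3 - <<'E'
from h import *; from cell import *
o=observe(); R,t,y=S(); print(instand(o),o["opening"],o["grip_force"],R.T@o["contact_force"],o["time"]); 
E
```

```text
[ 86.9 -86.2 116.5] 0.015106550911138723 0.0 [0.43494496 0.8423229  0.46754704] 9.5333
```

>>> arm_command:
  fingers: [1,1,1,1,1]
  travel:
    - [0,0,0]
    - [0,0,0]
    - [0,0,0]
    - [0,0,0]
    - [0,0.003,0]
  dr:
    - [0,0,0]
    - [0,0,0]
    - [0,0,0]
    - [0,0,0]
    - [0,0,0]

```text
time: 9.95
tool_pos: [0.6732, -0.0103, 0.1165]
tool_rot: [-3.141, -0.001, 0.196]
contact_force: [-2.7, 3.3, 4.7]
opening: 0.0137
grip_force: 40.0
```

```bash
python3 - <<'E'
from h import *; from cell import *
o=observe(); R,t,y=S(); print(instand(o),o["opening"],o["grip_force"],R.T@o["contact_force"],o["time"]); 
c=load("wrist6")
# tops of tray walls from the view before the grasp
for name,f in(("left",lambda p:abs(p[0])<48 and 45<p[1]<75),("right",lambda p:abs(p[0])<48 and -75<p[1]<-45)):
    P=[]
    for v in range(140,250,3):
        for u in range(90,260):
            z=c["z_map"][v,u]
            if z>0:
                O,d=ray(c,u,v); p=R.T@(O+d*z-t)*1e3
                if f(p) and p[2]>54: P.append(p)
    print(name,len(P),np.median(P,0).round(1))
s=read_camera("scene"); np.save("scene1.npy",s); t0=read_camera("top"); np.save("top1.npy",t0)
E
```

```text
[ 87.  -88.2 116.5] 0.013712941984760094 40.001991391181946 [-2.01346164  3.71629354  4.70115322] 9.95
left 225 [ 7.2 54.9 61.3]
right 157 [  9.4 -58.   62. ]
```

>>> arm_command:
  fingers: [1,1,1,1,1,1,1,1]
  travel:
    - [0,0.007,0]
    - [0,0.015,0]
    - [0,0.023,0]
    - [0,0.031,0]
    - [0,0.039,0]
    - [0,0.047,0]
    - [0,0.053,0]
    - [0,0.056,0]
  dr:
    - [0,0,0]
    - [0,0,0]
    - [0,0,0]
    - [0,0,0]
    - [0,0,0]
    - [0,0,0]
    - [0,0,0]
    - [0,0,0]

```text
time: 10.72
tool_pos: [0.6842, -0.0659, 0.1165]
tool_rot: [-3.141, -0.001, 0.195]
contact_force: [-2.7, 5.5, 6.3]
opening: 0.0138
grip_force: 40.0
```

>>> arm_command:
  fingers: [1,1,1,1,1,1,1,1]
  travel:
    - [0,0,0]
    - [0,0,0]
    - [0,0,0]
    - [0,0,0]
    - [0,0,0]
    - [0,0,0]
    - [0,0,0]
    - [0,0,0]
  dr:
    - [0,0,0]
    - [0,0,0]
    - [0,0,0]
    - [0,0,0]
    - [0,0,0]
    - [0,0,0]
    - [0,0,0]
    - [0,0,0]

```text
time: 11.38
tool_pos: [0.684, -0.0652, 0.1165]
tool_rot: [-3.141, -0.001, 0.196]
contact_force: [-2.8, 4.4, 5.7]
opening: 0.0138
grip_force: 40.0
```

```bash
python3 - <<'E'
from h import *; from cell import *
o=observe(); R,t,y=S(); print(instand(o),o["opening"],o["grip_force"],R.T@o["contact_force"],o["time"]); 
c=read_camera("wrist"); np.save("wrist7.npy",c); t0=read_camera("top"); s=read_camera("scene")
np.save("top2.npy",t0); np.save("scene2.npy",s)
x=cv2.resize(s["color"][170:330,190:390],None,fx=3,fy=3,interpolation=cv2.INTER_CUBIC)[:, :540]
w=cv2.resize(t0["color"][105:265,190:280],(270,480),interpolation=cv2.INTER_CUBIC)
cv2.imwrite("pics/after.png",np.hstack([x,w])[:480]); cv2.imwrite("pics/wrist7.png",c["color"])
for q in [(109,-145,93),(121,-145,119),(121,-145,83)]: print(q,proj(c,R@(np.array(q)/1e3)+t).round(0))
E
```

```text
[  86.9 -144.1  116.5] 0.01382200037193693 40.00238120555878 [-1.84906654  4.8673611   5.68106663] 11.3833
(109, -145, 93) [280. 207.]
(121, -145, 119) [280. 195.]
(121, -145, 83) [280. 180.]
```

View pics/after.png

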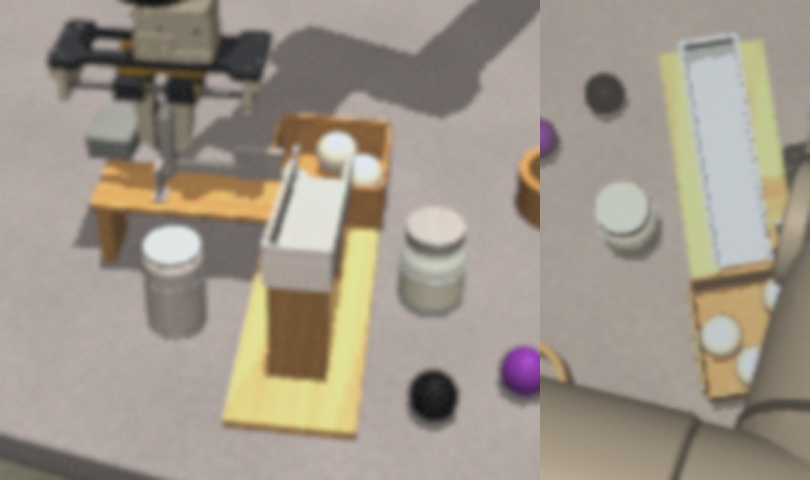

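View pics/wrist7.png

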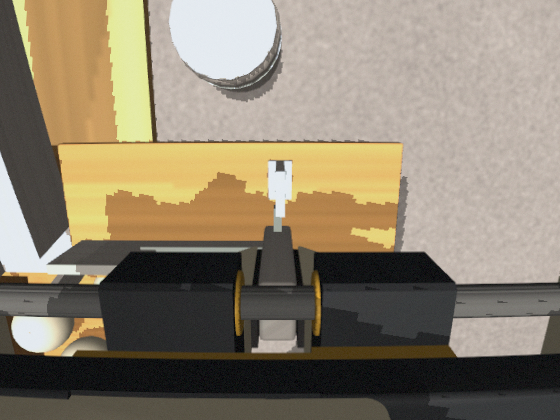

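All three balls are in the tray, at (720,335), (772,295) and (755,365) in the right panel, and the chute is empty. The wrist view shows the pointer at about (278,220), in line with the fin at about (280,190). A last numeric check of both follows.

```bash
python3 - <<'E'
from h import *
c=load("wrist7"); R,t,y=S(); g=cv2.cvtColor(c["color"],cv2.COLOR_BGR2HSV)
for v in(164,180,190,200,205,212,218,224):
    row=g[v,262:298]; P=[]
    print(v,"low-sat cols",[262+i for i in range(36) if row[i,1]<70][::1])
    for u in(276,280,284):
        z=c["z_map"][v,u];O,d=ray(c,u,v);P.append((R.T@(O+d*z-t)*1e3).round(1).tolist())
    print("  ",P)
E
```

```text
164 low-sat cols [268, 269, 270, 271, 272, 273, 274, 275, 276, 277, 278, 279, 280, 281, 282, 283, 284, 285, 286, 287, 288, 289, 290, 291]
   [[131.3, -143.1, 96.6], [131.7, -145.0, 99.2], [131.5, -147.0, 97.8]]
180 low-sat cols [268, 269, 270, 271, 272, 273, 274, 275, 276, 277, 278, 279, 280, 281, 282, 283, 284, 285, 286, 287, 288, 289, 290, 291]
   [[127.9, -143.2, 120.1], [127.9, -144.9, 119.9], [127.8, -146.6, 119.5]]
190 low-sat cols [268, 269, 270, 271, 272, 273, 274, 275, 276, 277, 278, 279, 280, 281, 282, 283, 284, 285, 286, 287, 288, 289, 290, 291]
   [[123.6, -143.2, 119.7], [123.6, -144.9, 119.7], [123.3, -146.7, 118.4]]
200 low-sat cols [275, 276, 277, 278, 279, 280, 281, 282, 283, 284]
   [[119.3, -143.2, 120.2], [119.2, -144.9, 119.8], [119.3, -146.7, 120.2]]
205 low-sat cols [274, 275, 276, 277, 278, 279, 280, 281, 282, 283, 284]
   [[116.9, -143.2, 119.6], [117.0, -145.0, 119.7], [117.0, -146.7, 120.0]]
212 low-sat cols [274, 275, 276, 277, 278, 279, 280, 281, 282, 283, 284]
   [[113.7, -143.2, 119.4], [113.7, -145.0, 119.4], [113.7, -146.7, 119.4]]
218 low-sat cols [274, 275, 276, 277, 278, 279, 280, 281]
   [[104.6, -143.1, 97.7], [104.6, -145.1, 97.6], [100.7, -147.3, 84.4]]
224 low-sat cols [274, 275, 276, 277, 278, 279, 280, 281]
   [[101.4, -143.1, 97.3], [101.2, -145.1, 96.7], [97.3, -147.4, 84.1]]
```

>>> arm_command:
  fingers: [1,1,1,1,1,1,1,1]
  travel:
    - [0,0.001,0]
    - [0,0.001,0]
    - [0,0.001,0]
    - [0,0.001,0]
    - [0,0.001,0]
    - [0,0.001,0]
    - [0,0.001,0]
    - [0,0.001,0]
  dr:
    - [0,0,0]
    - [0,0,0]
    - [0,0,0]
    - [0,0,0]
    - [0,0,0]
    - [0,0,0]
    - [0,0,0]
    - [0,0,0]

```text
time: 12.2
tool_pos: [0.6843, -0.0661, 0.1165]
tool_rot: [-3.141, -0.001, 0.196]
contact_force: [-2.7, 5.4, 5.5]
opening: 0.0137
grip_force: 40.0
```

```bash
python3 - <<'E'
from h import *; from cell import *
a=load("top2"); b=read_camera("top"); o=observe(); R,t,y=S(); print(instand(o),o["grip_force"],o["time"])
r=np.s_[190:245,225:265]; print("ball motion (max diff)",np.abs(a["color"][r].astype(int)-b["color"][r]).max())
for y_ in(20,40): 
    for x in(-57,-80): print((x,y_),proj(b,R@(np.array([x,y_,61.5])/1e3)+t).round(1))
s=read_camera("scene"); P=[]
for v in range(190,260):
    for u in range(260,345):
        z=s["z_map"][v,u]
        if z>0:
            O,d=ray(s,u,v); p=R.T@(O+d*z-t)*1e3
            if -110<p[0]<-50 and abs(p[1])<48 and 52<p[2]<75: P.append(p)
print(len(P),np.median(P,0) if P else 0)
E
```

```text
[  87.  -145.1  116.5] 40.002413392066956 12.25
ball motion (max diff) 23
(-57, 20) [257.1 234.1]
(-80, 20) [258.3 242. ]
(-57, 40) [250.2 235.2]
(-80, 40) [251.4 243.1]
71 [-53.15081342   0.54430222  56.97020072]
```

The near wall's top is at about x -53 to -57, so it is upright. The balls are at rest and the handle is held at the mark, so I'm handing in.

```bash
python3 -c "
from cell import *
print(hand_in())"
```

```text
the job is handed in; nothing more can be done
None
```

I handed the job in with all three walls upright, the three golf balls in the tray, and the handle held with its pointer within about 1 mm of the mark; no verdict came back.

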